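# Gauge battery cells for swelling

## Robot

A 6-joint arm with a two-finger parallel gripper is mounted at the origin on the work surface. World frame = base frame: x ahead of the robot, y to its left, z up, the work surface at z = 0. Lengths are in m, angles in rad, forces in N, time in s.
With the tool pointing down it reaches from about 0.3 to 0.825 m from the base axis. Payload 5.4 kg.
Tool frame: the origin (TCP) lies on the centre line of the jaws, within the pads' length; the fingertips stand 25 mm ahead of it and the grasp point (between the pads) lies 6 mm ahead of it (ctrl.tip_reach is the distance from the TCP to the fingertips, in m); z points along the fingers, y is the line along which they close (so a half turn about z gives the same grasp; the last joint's range is limited). The gripper opens to 92 mm and grips with 3 to 60 N. Pads are 20 mm wide; open, the fingers measure 128 mm over their backs; the gripper's body (75 mm by 189 mm) begins 69 mm behind the grasp point.
Start: joints at [-1.488, 0.158, 1.597, -0, 1.386, -0.21], TCP at [0.166, -0.551, 0.24] pointing down, gripper open.
Joint ranges: [-2.91, 2.91], [-0.94, 2.29], [0.18, 2.7], [-1.29, 4.43], [0.17, 2.64], [-3, 3]. Speed limits (rad/s): [2.57, 2.57, 3.14, 3.14, 3.14, 3.14].

## Interface

Orientations are given as a unit quaternion [w, x, y, z].
In Python, from cell import ctrl gives the robot as it stands. Calls block until the motion is done:
- ctrl.move_pose(position, orientation): joint-space move of the TCP to a pose.
- ctrl.move_l(position, orientation=None, rate=0.15): straight line of the TCP; orientation=None keeps the orientation; rate is the mean speed in m/s.
- ctrl.move_j(angles): joint-space move.
- ctrl.command_gripper(opening): finger opening in m; the grip force is fixed at half the most; returns when the fingers have stopped.
- ctrl.sleep(seconds).
- ctrl.ik(position, orientation): joint angles nearest the present ones, or None.
- ctrl.camera(name): name is "side" or "top"; returns (picture, depth): 480x640x3 uint8, blue, green, red; 480x640 float32, m along the optical axis (not along the pixel's ray), 0 where there is no reading.
- ctrl.calibration(name): a dict with "fx", "fy", "cx", "cy" (pixels), "distortion" ([k1, k2, p1, p2, k3] as OpenCV has them; the pictures are not rectified), "pose" (4x4, takes a point from camera to world coordinates). Camera axes: x right, y down, z forward; pixel columns grow to the right and rows downward; lengths in m; the calibration is good to about 2 mm. A picture is of the moment at which its call begins. calibration takes no time and is no camera call.
A pose or a line that the arm cannot do raises ctrl.Unreachable and nothing moves.
- ctrl.sign_off(): hands the job in; it is judged then, once.
Readings, each from a call of its own:
- ctrl.current_t(): time.
- ctrl.current_joint_pos(): joint angles.
- ctrl.current_qd(): joint speeds.
- ctrl.current_tau(): joint torques, N m.
- ctrl.current_tcp_pos(): TCP position.
- ctrl.current_orientation(): TCP orientation.
- ctrl.current_contact_force(): force on the tool from outside, world axes, zero at the start.
- ctrl.current_ft_torque(): the same for the moment, N m.
- ctrl.current_opening(): finger opening in m.
- ctrl.current_finger_force(): force on a finger pad.
Only numpy, scipy, OpenCV 4.12 (cv2) and the standard library are available. Lean on these libraries where they do the work, as an engineer would, in place of code of your own. Each camera call takes 0.05 s, during which the arm holds its last target. There are 200 camera calls.

## Task

Check the two battery cells that stand on the green mat for swelling: one at a time, with a light grip, slide the cell upright and low between the jaws of the gap gauge until its middle is between them or it stops, and never force it. Stand a cell that fits in the blue tray and a cell that sticks in the red tray, and put the first one away before you take the second. Keep the cells upright, do not drop them, and leave the cells in the grey tray and everything else on the bench alone.

Things in the scene. Friction and masses are not known exactly. Their poses are not given: they have to be found in the camera images.
- cell_1: battery cell in blue wrap: upright hard can 130 mm tall, 56 mm wide, 24 mm thick, 0.3 to 0.48 kg, two 6 mm terminal studs on its bright top plate. Origin at the centre of its foot; z up, y along the 56 mm width, x through the thickness. Two of cells 1 to 4 stand on the green mat, to be checked; the other two rest in the grey tray; which is where differs from run to run
- cell_2: battery cell, same size, look and axes as cell_1. Any of the four may be sound (broad faces flat or bulging by up to 0.5 mm each) or swollen (broad faces bulging by 3.5 to 4 mm each, most at mid height and mid width; top, foot and narrow edges keep 24 mm by 56 mm): hard to tell by eye, the gauge decides
- cell_3: battery cell, same size, look and axes as cell_1; as for cell_2, may be sound or swollen. The thin can of any cell suffers from a hard grip: 25 to 40 N per finger on the narrow edges holds it well, 60 N is too much
- cell_4: battery cell, same size, look and axes as cell_1; as for cell_2, may be sound or swollen. The mat is 3 mm thick and carries cells, gauge and trays
- gauge: gap gauge, fixed: aluminium base plate 130 (x) x 150 (y) x 10 mm with two upright bright steel jaws 28 mm apart, the passage between them open at both ends and on top. Origin at the centre of the plate's underside; z up, y along the passage (use it either way), x across the gap. Jaws stand 10 to 85 mm above the origin and span 50 mm along y, the last 10 mm at each end flared by 6 mm
- gauge_jaws: the two jaws; origin mid-passage on the plate's top, 10 mm above the gauge's origin, same axes. A cell goes in broad faces towards the jaws, moving along its own width, foot on or within 10 mm of the plate; held by its top 40 mm the fingers clear the jaws. A sound cell has 1.5 to 2 mm to spare each side; a swollen one stops with its centre still 30 to 35 mm from here along y
- blue_tray: blue open tray, fixed, for sound cells: 134 mm (x) by 120 mm (y) outside, walls 4 mm thick and 45 mm high, floor 4 mm thick. Origin at the centre of its underside, z up. Empty at the start; takes two cells side by side along x, about 55 mm apart
- red_tray: red open tray, fixed, for swollen cells: same shape, size and axes as the blue tray. The two trays stand one nearer, one farther, and may change places
- rest_tray: grey tray, fixed, 84 mm (x) by 200 mm (y), walls 30 mm high, where two cells rest after charging, each within 60 mm of its centre: not to be touched. Origin at the centre of its underside
- multimeter: yellow multimeter lying on the mat, 175 x 85 x 40 mm, loose; leave alone
- fan: black square fan lying flat, 120 x 120 x 38 mm, loose; leave alone
- hash_board: green circuit board with rows of heat sinks, 110 x 230 x 20 mm, loose; leave alone
- screwdriver: screwdriver with an orange handle lying on the mat, loose; leave alone
- wire_spool: spool of copper wire, 104 mm across, 43 mm high, loose; leave alone
Mind the look-alikes: they are no part of the job. What is shaped like the cell_2 but orange is not meant.

How it is judged:
On the way, in this order (a step that is already met when the one before it is completed fails the run):
1. a cell has been tried in the gauge: standing low in the passage, its middle between the jaws, or stopped against them (((x of cell_1 in the frame of gauge between -0.008 and 0.008 m and y of cell_1 in the frame of gauge between -0.012 and 0.012 m and z of cell_1 in the frame of gauge below 0.025 m and angle between the x axis of cell_1 and the x axis of gauge, either way round below 0.15 rad) or (x of cell_2 in the frame of gauge between -0.008 and 0.008 m and y of cell_2 in the frame of gauge between -0.042 and 0.042 m and z of cell_2 in the frame of gauge below 0.025 m and angle between the x axis of cell_2 and the x axis of gauge, either way round below 0.15 rad and contact force between cell_2 and gauge_jaws above 0.5 N) or (x of cell_3 in the frame of gauge between -0.008 and 0.008 m and y of cell_3 in the frame of gauge between -0.012 and 0.012 m and z of cell_3 in the frame of gauge below 0.025 m and angle between the x axis of cell_3 and the x axis of gauge, either way round below 0.15 rad) or (x of cell_4 in the frame of gauge between -0.008 and 0.008 m and y of cell_4 in the frame of gauge between -0.042 and 0.042 m and z of cell_4 in the frame of gauge below 0.025 m and angle between the x axis of cell_4 and the x axis of gauge, either way round below 0.15 rad and contact force between cell_4 and gauge_jaws above 0.5 N))), for 0.02 s.
2. that cell stands in the right tray, released (((x of cell_1 in the frame of blue_tray between -0.055 and 0.055 m and y of cell_1 in the frame of blue_tray between -0.045 and 0.045 m and z of cell_1 in the frame of blue_tray below 0.012 m and angle between cell_1's own z axis and vertical below 0.1 rad and contact force between the fingers and cell_1 below 0.1 N and linear speed of cell_1 below 0.03 m/s) or (x of cell_2 in the frame of red_tray between -0.055 and 0.055 m and y of cell_2 in the frame of red_tray between -0.045 and 0.045 m and z of cell_2 in the frame of red_tray below 0.012 m and angle between cell_2's own z axis and vertical below 0.1 rad and contact force between the fingers and cell_2 below 0.1 N and linear speed of cell_2 below 0.03 m/s) or (x of cell_3 in the frame of blue_tray between -0.055 and 0.055 m and y of cell_3 in the frame of blue_tray between -0.045 and 0.045 m and z of cell_3 in the frame of blue_tray below 0.012 m and angle between cell_3's own z axis and vertical below 0.1 rad and contact force between the fingers and cell_3 below 0.1 N and linear speed of cell_3 below 0.03 m/s) or (x of cell_4 in the frame of red_tray between -0.055 and 0.055 m and y of cell_4 in the frame of red_tray between -0.045 and 0.045 m and z of cell_4 in the frame of red_tray below 0.012 m and angle between cell_4's own z axis and vertical below 0.1 rad and contact force between the fingers and cell_4 below 0.1 N and linear speed of cell_4 below 0.03 m/s))), for 0.2 s.
3. with the first cell put away, the other one has been tried in the gauge in the same way ((((x of cell_1 in the frame of gauge between -0.008 and 0.008 m and y of cell_1 in the frame of gauge between -0.012 and 0.012 m and z of cell_1 in the frame of gauge below 0.025 m and angle between the x axis of cell_1 and the x axis of gauge, either way round below 0.15 rad) and ((x of cell_2 in the frame of red_tray between -0.055 and 0.055 m and y of cell_2 in the frame of red_tray between -0.045 and 0.045 m and z of cell_2 in the frame of red_tray below 0.012 m and angle between cell_2's own z axis and vertical below 0.1 rad and contact force between the fingers and cell_2 below 0.1 N and linear speed of cell_2 below 0.03 m/s) or (x of cell_3 in the frame of blue_tray between -0.055 and 0.055 m and y of cell_3 in the frame of blue_tray between -0.045 and 0.045 m and z of cell_3 in the frame of blue_tray below 0.012 m and angle between cell_3's own z axis and vertical below 0.1 rad and contact force between the fingers and cell_3 below 0.1 N and linear speed of cell_3 below 0.03 m/s) or (x of cell_4 in the frame of red_tray between -0.055 and 0.055 m and y of cell_4 in the frame of red_tray between -0.045 and 0.045 m and z of cell_4 in the frame of red_tray below 0.012 m and angle between cell_4's own z axis and vertical below 0.1 rad and contact force between the fingers and cell_4 below 0.1 N and linear speed of cell_4 below 0.03 m/s))) or ((x of cell_2 in the frame of gauge between -0.008 and 0.008 m and y of cell_2 in the frame of gauge between -0.042 and 0.042 m and z of cell_2 in the frame of gauge below 0.025 m and angle between the x axis of cell_2 and the x axis of gauge, either way round below 0.15 rad and contact force between cell_2 and gauge_jaws above 0.5 N) and ((x of cell_1 in the frame of blue_tray between -0.055 and 0.055 m and y of cell_1 in the frame of blue_tray between -0.045 and 0.045 m and z of cell_1 in the frame of blue_tray below 0.012 m and angle between cell_1's own z axis and vertical below 0.1 rad and contact force between the fingers and cell_1 below 0.1 N and linear speed of cell_1 below 0.03 m/s) or (x of cell_3 in the frame of blue_tray between -0.055 and 0.055 m and y of cell_3 in the frame of blue_tray between -0.045 and 0.045 m and z of cell_3 in the frame of blue_tray below 0.012 m and angle between cell_3's own z axis and vertical below 0.1 rad and contact force between the fingers and cell_3 below 0.1 N and linear speed of cell_3 below 0.03 m/s) or (x of cell_4 in the frame of red_tray between -0.055 and 0.055 m and y of cell_4 in the frame of red_tray between -0.045 and 0.045 m and z of cell_4 in the frame of red_tray below 0.012 m and angle between cell_4's own z axis and vertical below 0.1 rad and contact force between the fingers and cell_4 below 0.1 N and linear speed of cell_4 below 0.03 m/s))) or ((x of cell_3 in the frame of gauge between -0.008 and 0.008 m and y of cell_3 in the frame of gauge between -0.012 and 0.012 m and z of cell_3 in the frame of gauge below 0.025 m and angle between the x axis of cell_3 and the x axis of gauge, either way round below 0.15 rad) and ((x of cell_1 in the frame of blue_tray between -0.055 and 0.055 m and y of cell_1 in the frame of blue_tray between -0.045 and 0.045 m and z of cell_1 in the frame of blue_tray below 0.012 m and angle between cell_1's own z axis and vertical below 0.1 rad and contact force between the fingers and cell_1 below 0.1 N and linear speed of cell_1 below 0.03 m/s) or (x of cell_2 in the frame of red_tray between -0.055 and 0.055 m and y of cell_2 in the frame of red_tray between -0.045 and 0.045 m and z of cell_2 in the frame of red_tray below 0.012 m and angle between cell_2's own z axis and vertical below 0.1 rad and contact force between the fingers and cell_2 below 0.1 N and linear speed of cell_2 below 0.03 m/s) or (x of cell_4 in the frame of red_tray between -0.055 and 0.055 m and y of cell_4 in the frame of red_tray between -0.045 and 0.045 m and z of cell_4 in the frame of red_tray below 0.012 m and angle between cell_4's own z axis and vertical below 0.1 rad and contact force between the fingers and cell_4 below 0.1 N and linear speed of cell_4 below 0.03 m/s))) or ((x of cell_4 in the frame of gauge between -0.008 and 0.008 m and y of cell_4 in the frame of gauge between -0.042 and 0.042 m and z of cell_4 in the frame of gauge below 0.025 m and angle between the x axis of cell_4 and the x axis of gauge, either way round below 0.15 rad and contact force between cell_4 and gauge_jaws above 0.5 N) and ((x of cell_1 in the frame of blue_tray between -0.055 and 0.055 m and y of cell_1 in the frame of blue_tray between -0.045 and 0.045 m and z of cell_1 in the frame of blue_tray below 0.012 m and angle between cell_1's own z axis and vertical below 0.1 rad and contact force between the fingers and cell_1 below 0.1 N and linear speed of cell_1 below 0.03 m/s) or (x of cell_2 in the frame of red_tray between -0.055 and 0.055 m and y of cell_2 in the frame of red_tray between -0.045 and 0.045 m and z of cell_2 in the frame of red_tray below 0.012 m and angle between cell_2's own z axis and vertical below 0.1 rad and contact force between the fingers and cell_2 below 0.1 N and linear speed of cell_2 below 0.03 m/s) or (x of cell_3 in the frame of blue_tray between -0.055 and 0.055 m and y of cell_3 in the frame of blue_tray between -0.045 and 0.045 m and z of cell_3 in the frame of blue_tray below 0.012 m and angle between cell_3's own z axis and vertical below 0.1 rad and contact force between the fingers and cell_3 below 0.1 N and linear speed of cell_3 below 0.03 m/s))))), for 0.02 s.
At the end, for the whole second after the job is handed in: both cells from the mat stand upright (within 6 degrees), released and at rest on the floor of the tray they belong in, those that fit the gauge in the blue one, those that stick in the red one; the two cells in the grey tray stand within 10 mm of where they were (((horizontal distance between cell_1 and rest_tray below 0.1 m and distance of cell_1 from where it was at the start of the episode below 0.01 m) or (x of cell_1 in the frame of blue_tray between -0.055 and 0.055 m and y of cell_1 in the frame of blue_tray between -0.045 and 0.045 m and z of cell_1 in the frame of blue_tray below 0.012 m and angle between cell_1's own z axis and vertical below 0.1 rad and contact force between the fingers and cell_1 below 0.1 N and linear speed of cell_1 below 0.03 m/s)) and ((horizontal distance between cell_2 and rest_tray below 0.1 m and distance of cell_2 from where it was at the start of the episode below 0.01 m) or (x of cell_2 in the frame of red_tray between -0.055 and 0.055 m and y of cell_2 in the frame of red_tray between -0.045 and 0.045 m and z of cell_2 in the frame of red_tray below 0.012 m and angle between cell_2's own z axis and vertical below 0.1 rad and contact force between the fingers and cell_2 below 0.1 N and linear speed of cell_2 below 0.03 m/s)) and ((horizontal distance between cell_3 and rest_tray below 0.1 m and distance of cell_3 from where it was at the start of the episode below 0.01 m) or (x of cell_3 in the frame of blue_tray between -0.055 and 0.055 m and y of cell_3 in the frame of blue_tray between -0.045 and 0.045 m and z of cell_3 in the frame of blue_tray below 0.012 m and angle between cell_3's own z axis and vertical below 0.1 rad and contact force between the fingers and cell_3 below 0.1 N and linear speed of cell_3 below 0.03 m/s)) and ((horizontal distance between cell_4 and rest_tray below 0.1 m and distance of cell_4 from where it was at the start of the episode below 0.01 m) or (x of cell_4 in the frame of red_tray between -0.055 and 0.055 m and y of cell_4 in the frame of red_tray between -0.045 and 0.045 m and z of cell_4 in the frame of red_tray below 0.012 m and angle between cell_4's own z axis and vertical below 0.1 rad and contact force between the fingers and cell_4 below 0.1 N and linear speed of cell_4 below 0.03 m/s))); the robot touches nothing.
It fails at once if a cell squeezed by the fingers with more than 60 N on a side (120 N in all) (contact force between the fingers and cell_1 above 120 N or contact force between the fingers and cell_2 above 120 N or contact force between the fingers and cell_3 above 120 N or contact force between the fingers and cell_4 above 120 N).
It fails at once if a cell forced against the jaws with more than 40 N (contact force between any of cell_1, cell_2, cell_3, cell_4 and gauge_jaws above 40 N).
It fails at once if a cell tipped over (more than 30 degrees) (angle between any of cell_1, cell_2, cell_3, cell_4's own z axis and vertical above 0.52 rad).
It fails at once if a cell dropped (let fall by more than about 20 mm) ((linear speed of cell_1 above 0.6 m/s and contact force between the fingers and cell_1 below 0.05 N) or (linear speed of cell_2 above 0.6 m/s and contact force between the fingers and cell_2 below 0.05 N) or (linear speed of cell_3 above 0.6 m/s and contact force between the fingers and cell_3 below 0.05 N) or (linear speed of cell_4 above 0.6 m/s and contact force between the fingers and cell_4 below 0.05 N)).
It fails at once if a cell in the grey tray moved by more than 10 mm, or another loose thing on the bench by more than 20 mm ((horizontal distance between cell_1 and rest_tray below 0.1 m and distance of cell_1 from where it was at the start of the episode above 0.01 m and height (world z) of cell_1 below 0.04 m) or (horizontal distance between cell_2 and rest_tray below 0.1 m and distance of cell_2 from where it was at the start of the episode above 0.01 m and height (world z) of cell_2 below 0.04 m) or (horizontal distance between cell_3 and rest_tray below 0.1 m and distance of cell_3 from where it was at the start of the episode above 0.01 m and height (world z) of cell_3 below 0.04 m) or (horizontal distance between cell_4 and rest_tray below 0.1 m and distance of cell_4 from where it was at the start of the episode above 0.01 m and height (world z) of cell_4 below 0.04 m) or distance of any of multimeter, fan, hash_board, screwdriver, wire_spool from where it was at the start of the episode above 0.02 m).
It also fails if it takes over 67 s, if anything falls off the work surface, if the arm or the gripper's body presses on something with over 40 N, if the wrist force passes 120 N, or if a joint passes its speed limit or range.

## Working session

There is one attempt and no reset: what is moved stays moved. The work goes in short steps, each a Python script; the robot and the scene stay as the last script left them, time stands still between calls to the robot, and variables do not carry over. Pictures are saved under pics/ and viewed, at most 10 in all, crops included, and the job is handed in when it is done.

```bash
ls; mkdir -p pics
python3 - <<'E'
from cell import ctrl
import cv2,numpy as np
for n in("top","side"):
    p,d=ctrl.camera(n); cv2.imwrite(f"pics/{n}0.png",p); np.save(f"pics/{n}d.npy",d); c=ctrl.calibration(n)
    print(n,{k:np.round(v,4).tolist() for k,v in c.items()})
print(ctrl.current_t(),ctrl.current_orientation(),ctrl.current_opening())
E
```

```text
pics
top {'fx': 576.627, 'fy': 576.627, 'cx': 319.1661, 'cy': 231.7096, 'distortion': [-0.0351, 0.0, 0.0, 0.0, 0.0], 'pose': [[-0.0024, -0.9835, 0.1807, 0.3221], [-0.9999, 0.0006, -0.0103, 0.0073], [0.0101, -0.1807, -0.9835, 1.5051], [0.0, 0.0, 0.0, 1.0]]}
side {'fx': 572.025, 'fy': 572.025, 'cx': 310.7206, 'cy': 233.9289, 'distortion': [0.0485, 0.0, 0.0, 0.0, 0.0], 'pose': [[0.9994, -0.0275, 0.022, 0.5289], [-0.0351, -0.7239, 0.689, -0.932], [-0.003, -0.6894, -0.7244, 1.0209], [0.0, 0.0, 0.0, 1.0]]}
0.1 [-8.49074722e-04  9.89305598e-01  1.45855098e-01  5.65584347e-05] 0.09187895722779683
```

View pics/top0.png

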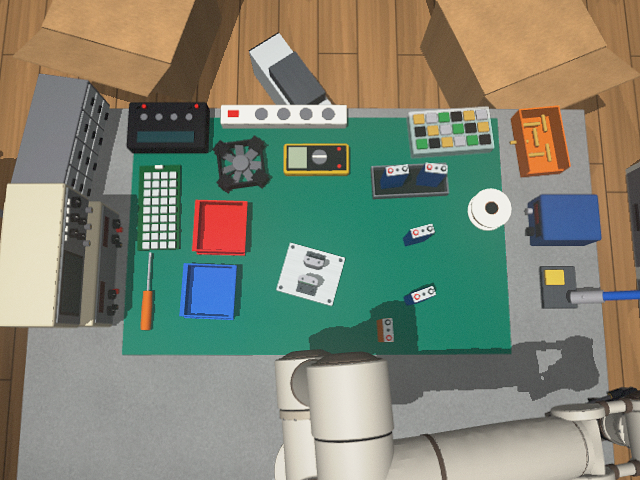

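View pics/side0.png

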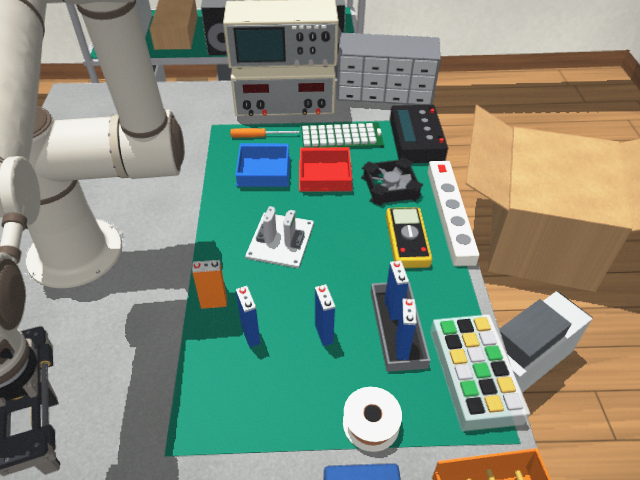

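The top view (up = +x, left = +y) shows the blue cells on the mat near (420,235) and (421,295), and the gauge near (312,273). The red tray is at (221,228), the blue tray at (210,291), and the orange decoy at (387,330). The side view agrees. I'll measure from depth and check against enlarged crops.

```bash
cat > h.py <<'E'
from cell import ctrl
import cv2,numpy as np
def cloud(n,d):
    c=ctrl.calibration(n);K=np.array([[c["fx"],0,c["cx"]],[0,c["fy"],c["cy"]],[0,0,1]])
    v,u=np.mgrid[:480,:640].astype(np.float32)
    q=cv2.undistortPoints(np.stack([u,v],-1).reshape(-1,1,2),K,np.array(c["distortion"])).reshape(480,640,2)
    P=np.dstack([q*d[...,None],d]); return P@c["pose"][:3,:3].T+c["pose"][:3,3]
def px(n,u,v,z): # pixel -> world at height z
    c=ctrl.calibration(n);K=np.array([[c["fx"],0,c["cx"]],[0,c["fy"],c["cy"]],[0,0,1]])
    q=cv2.undistortPoints(np.array([[[u,v]]],float),K,np.array(c["distortion"])).ravel()
    r=c["pose"][:3,:3]@[*q,1]; o=c["pose"][:3,3]; return o+r*(z-o[2])/r[2]
def blob(P,d,box,z0,z1):
    u0,u1,v0,v1=box; Q=P[v0:v1,u0:u1].reshape(-1,3); ok=d[v0:v1,u0:u1].ravel()>0
    Q=Q[ok&(Q[:,2]>z0)&(Q[:,2]<z1)]; return Q
E
python3 - <<'E'
from h import *
for n,B in(("top",{"A":(395,445,215,255,.115,.16),"B":(395,445,278,312,.115,.16),"jaws":(270,350,235,310,.07,.1),"plate":(270,350,235,310,.008,.022),"red":(185,258,192,262,.04,.06),"blue":(172,250,255,325,.04,.06)}),
 ("side",{"A":(305,345,275,320,.115,.16),"B":(228,265,278,320,.115,.16),"jaws":(240,320,195,270,.07,.1),"plate":(240,320,205,275,.008,.022),"red":(290,360,140,200,.04,.06),"blue":(230,298,138,195,.04,.06)})):
    d=np.load(f"pics/{n}d.npy");P=cloud(n,d)
    for k,b in B.items():
        Q=blob(P,d,b[:4],*b[4:])
        if len(Q)<5: print(n,k,len(Q)); continue
        (c,s,a)=cv2.minAreaRect((Q[:,:2]*1000).astype(np.float32))
        print(n,k,len(Q),np.round(c,1),np.round(s,1),round(a,1),"z",np.round(np.median(Q[:,2]),4))
p=cv2.imread("pics/top0.png")
o=np.hstack([cv2.resize(p[v:v+100,u:u+w],(w*5,500),interpolation=cv2.INTER_CUBIC) for u,v,w in((395,215,60),(270,228,85))])
cv2.imwrite("pics/c1.png",o)
E
```

```text
top A 253 [ 577.  -258.3] [24.2 57.1] 14.2 z 0.1333
top B 246 [ 423.7 -253.8] [25.6 55.2] 21.2 z 0.1332
top jaws 304 [486.2  13.9] [49.6 65.7] 74.1 z 0.0877
top plate 2315 [492.5  16.8] [191.3 206.9] 0.0 z 0.0132
top red 660 [607.5 248.1] [136.7 136.3] 88.5 z 0.0474
top blue 697 [440.4 273.8] [137.2 134.9] 87.4 z 0.0475
side A 401 [ 576.3 -256.3] [24.6 60. ] 15.2 z 0.1338
side B 398 [ 422.3 -253.6] [25.  62.6] 19.6 z 0.1332
side jaws 363 [484.9  16. ] [54.1 67.5] 72.6 z 0.0882
side plate 1856 [483.7  21.1] [228.9 194. ] 88.1 z 0.0141
side red 546 [605.4 252.7] [146.1 132.8] 88.7 z 0.0483
side blue 580 [438.1 276. ] [143.  133.9] 88.0 z 0.0485
```

View pics/c1.png

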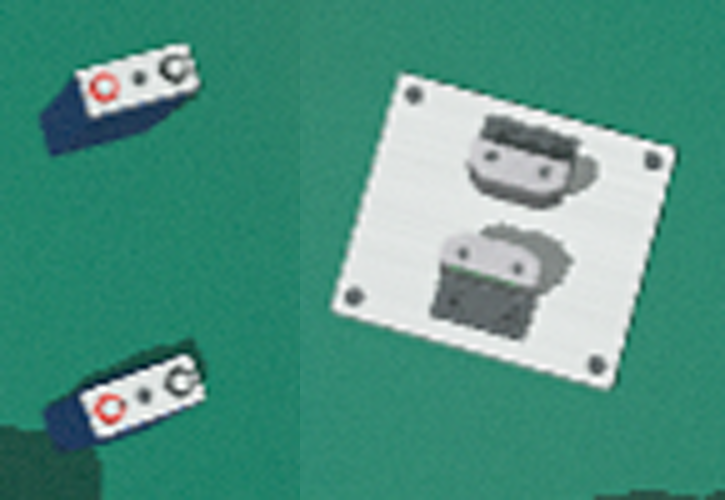

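The crop shows the plate corners at about (350,242), (405,258), (392,306) and (336,290). Cell tops are centred at (423,230) and (424,294), and the depth sizes (24×57 mm, z = 0.133) fit. Next I'll refine the gauge pose and grasp the first cell.

```bash
cat >> h.py <<'E'
def quat(deg): a=np.radians(deg)/2; return [0,np.cos(a),np.sin(a),0]
H=0.117  # TCP height above the cell's foot when held
def grasp(x,y,yaw):
    ctrl.move_pose([x,y,.25],quat(yaw)); ctrl.move_l([x,y,.003+H],rate=.15)
    ctrl.command_gripper(.03)
    print("open",ctrl.current_opening(),"force",ctrl.current_finger_force(),"t",ctrl.current_t())
    ctrl.move_l([x,y,.25],rate=.2)
    print("open",ctrl.current_opening(),"force",ctrl.current_finger_force(),ctrl.current_contact_force(),"t",ctrl.current_t())
E
python3 - <<'E'
from h import *
p=cv2.imread("pics/top0.png")
C=np.array([px("top",270+(u-300)/5-.4,228+v/5-.4,.013)[:2] for u,v in((398,72),(677,150),(612,390),(332,308))])
S=np.array([px("top",270+(u-300)/5-.4,228+v/5-.4,.013)[:2] for u,v in((413,94),(652,161),(597,365),(353,297))])
for Q in(C,S):
    e=Q[0]-Q[1]+Q[3]-Q[2]; f=Q[0]-Q[3]+Q[1]-Q[2]
    print(Q.mean(0),np.degrees(np.arctan2(-e[0],e[1])),np.degrees(np.arctan2(f[1],f[0])),np.linalg.norm(e)/2,np.linalg.norm(f)/2)
for n,b in(("top",(270,350,235,310)),("side",(240,320,208,275))):
    q=cv2.imread(f"pics/{n}0.png"); d=np.load(f"pics/{n}d.npy");P=cloud(n,d)
    m=np.zeros((480,640),bool); m[b[2]:b[3],b[0]:b[1]]=True
    m&=(q.min(2)>150)&(P[...,2]<.03)&(d>0)
    ys,xs=np.nonzero(m)
    W=np.array([px(n,u,v,.013)[:2] for u,v in zip(xs,ys)])*1000
    print(n,cv2.minAreaRect(W.astype(np.float32)))
grasp(.5765,-.257,14.7)
E
```

```text
[0.48610316 0.01425791] -16.090700948164557 -15.32819891259097 0.15109207369931751 0.12861080514135934
[0.486364   0.01476785] -15.738113688591673 -15.711786708928269 0.13031327670662352 0.11017800998979879
top ((486.1179504394531, 14.764358520507812), (150.75112915039062, 129.5970001220703), 74.1915054321289)Traceback (most recent call last):
  File "<stdin>", line 13, in <module>
  File "h.py", line 9, in px
    c=ctrl.calibration(n);K=np.array([[c["fx"],0,c["cx"]],[0,c["fy"],c["cy"]],[0,0,1]])
ValueError: time passes only in moves, steps and waits
```

The gauge from the top camera is at (0.4862, 0.0146) with yaw −15.8°, and the plate measures 151 × 130 mm, matching the given size. Now the grasp.

```bash
cat >> h.py <<'E'
G=np.array([.4857,.0150]); GY=-15.8
a=np.radians(GY); GX_=np.array([np.cos(a),np.sin(a)]); GY_=np.array([-np.sin(a),np.cos(a)])
def gp(x,y,z): return [*(G+x*GX_+y*GY_),z]
def gauge():
    zs=.013+.004+H
    ctrl.move_pose(gp(0,-.085,.25),quat(GY)); ctrl.move_l(gp(0,-.085,zs),rate=.15)
    ctrl.sleep(.2); f0=np.array(ctrl.current_contact_force()); print("f0",f0,ctrl.current_t())
    ctrl.move_l(gp(0,-.058,zs),rate=.06)
    x=0;y=-.058;res=None
    while y<-.0005:
        y+=.0015; ctrl.move_l(gp(x,y,zs),rate=.03)
        f=np.array(ctrl.current_contact_force())-f0; fx=f[:2]@GX_; fy=f[:2]@GY_
        if abs(fx)>1 or fy<-1: print("y%.4f x%.4f fx%.1f fy%.1f fz%.1f"%(y,x,fx,fy,f[2]))
        if abs(fx)>1.5: x+=np.sign(fx)*.0004
        if fy<-6 or abs(fx)>12: res="stop"; break
    q=np.array(ctrl.current_tcp_pos())[:2]-G
    print(res or "through","y",y,"tcp gx,gy",q@GX_,q@GY_,"t",ctrl.current_t(),"open",ctrl.current_opening())
E
python3 - <<'E'
from h import *
grasp(.5765,-.257,14.7)
E
```

```text
open 0.05619533175054054 force 29.964120984077454 t 3.5833
open 0.05604323422983401 force 29.957186579704285 [ 0.58954971 -0.45975919 -4.23343573] t 4.3833
```

Run:
```python
from h import *
gauge()
p,d=ctrl.camera("side"); q=p[150:290,200:360]; cv2.imwrite("pics/g1.png",cv2.resize(q,None,fx=4,fy=4))
```

```text
f0 [ 0.17288099  1.19972621 -4.07889677] 6.4
y-0.0565 x0.0000 fx0.1 fy-1.5 fz0.2
y-0.0535 x0.0000 fx0.3 fy-1.0 fz0.1
y-0.0505 x0.0000 fx0.6 fy-1.1 fz-0.5
y-0.0490 x0.0000 fx-0.5 fy-2.1 fz0.4
y-0.0460 x0.0000 fx-0.3 fy-1.9 fz-0.4
y-0.0430 x0.0000 fx-0.6 fy-1.0 fz0.1
y-0.0415 x0.0000 fx-0.1 fy-1.3 fz-0.5
y-0.0400 x0.0000 fx0.1 fy-1.5 fz0.1
y-0.0385 x0.0000 fx0.1 fy-1.3 fz-0.3
y-0.0370 x0.0000 fx0.3 fy-1.5 fz-0.0
y-0.0340 x0.0000 fx0.6 fy-1.9 fz-0.4
y-0.0325 x0.0000 fx0.5 fy-1.8 fz0.1
y-0.0265 x0.0000 fx0.4 fy-1.3 fz0.2
y-0.0250 x0.0000 fx-0.0 fy-1.5 fz-0.1
y-0.0220 x0.0000 fx-0.4 fy-1.8 fz-0.5
y-0.0205 x0.0000 fx0.3 fy-1.8 fz-1.4
y-0.0190 x0.0000 fx0.3 fy-1.4 fz0.5
y-0.0130 x0.0000 fx0.2 fy-1.1 fz-0.3
y-0.0100 x0.0000 fx0.8 fy-1.7 fz-0.1
y-0.0085 x0.0000 fx0.1 fy-1.6 fz0.4
y-0.0040 x0.0000 fx-0.6 fy-1.1 fz0.4
y-0.0025 x0.0000 fx0.7 fy-1.7 fz-0.2
y-0.0010 x0.0000 fx0.1 fy-1.3 fz0.3
y0.0005 x0.0000 fx0.4 fy-1.1 fz0.4
through y 0.0005000000000000312 tcp gx,gy -1.1017266608481304e-05 0.0005625130694709674 t 16.75 open 0.055908208548415515
```

View pics/g1.png

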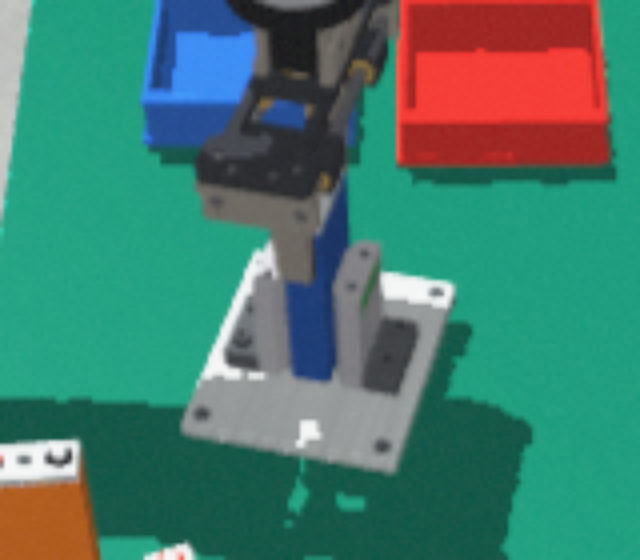

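The cell went through with about 1 N of friction and sits between the jaws with its middle at the centre (around pixel (312,330) in the crop). It's sound, so it goes in the blue tray. Then I'll grasp the second cell.

```bash
cat >> h.py <<'E'
def place(x,y,yaw):
    ctrl.move_pose([x,y,.25],quat(yaw)); ctrl.move_l([x,y,.03+H],rate=.15); ctrl.sleep(.2)
    f0=ctrl.current_contact_force()[2]; ctrl.move_l([x,y,.0095+H],rate=.05); z=.0095
    while z>.006 and ctrl.current_contact_force()[2]-f0<2: z-=.0005; ctrl.move_l([x,y,z+H],rate=.02)
    print("touch z",z,ctrl.current_contact_force()[2]-f0)
    ctrl.command_gripper(.092); ctrl.sleep(.2); ctrl.move_l([x,y,.25],rate=.2); print("t",ctrl.current_t(),ctrl.current_opening())
E
python3 - <<'E'
from h import *
ctrl.move_l(gp(0,0,.25),rate=.15)
place(.466,.274,-2)
grasp(.423,-.2537,20.4)
p,d=ctrl.camera("top"); cv2.imwrite("pics/t1.png",p[150:350,120:460].repeat(2,0).repeat(2,1))
E
```

```text
touch z 0.006499999999999997 5.6404285311936535
t 23.5 0.09151481397739378
open 0.05583342792834503 force 29.98255044221878 t 27.0667
open 0.05596275557625002 force 29.980035424232483 [ 8.13585946e-04  1.45760155e-01 -4.43474775e+00] t 27.8667
```

View pics/t1.png

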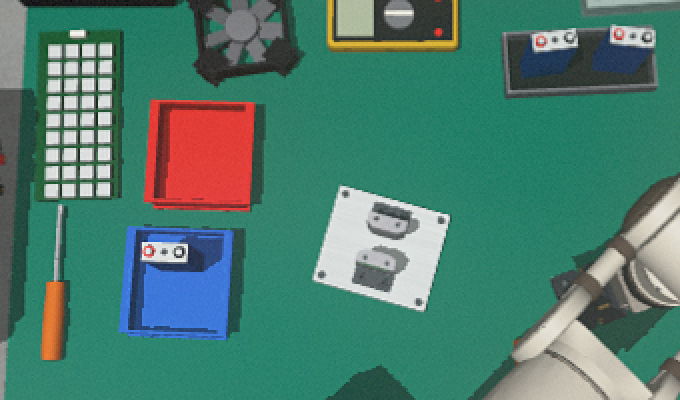

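The first cell stands upright in the blue tray with its top at (164,252) in the crop. The grey-tray cells are untouched and the second cell is held. Next, gauge it.

Run:
```python
from h import *
gauge()
p,d=ctrl.camera("side"); q=p[150:290,200:360]; cv2.imwrite("pics/g2.png",cv2.resize(q,None,fx=4,fy=4))
```

```text
f0 [-0.04954653 -0.10486541 -3.7466783 ] 30.0
y-0.0565 x0.0000 fx1.2 fy0.8 fz0.1
y-0.0325 x0.0000 fx-1.4 fy0.0 fz-0.0
y-0.0310 x0.0000 fx-3.9 fy-1.8 fz0.4
y-0.0295 x-0.0004 fx-4.2 fy-1.5 fz-0.1
y-0.0280 x-0.0008 fx-3.6 fy-3.2 fz-1.1
y-0.0265 x-0.0012 fx-3.1 fy-8.9 fz-0.6
stop y -0.026499999999999975 tcp gx,gy -0.0010603461733839344 -0.02811744851518068 t 35.85 open 0.055456374398039694
```

View pics/g2.png

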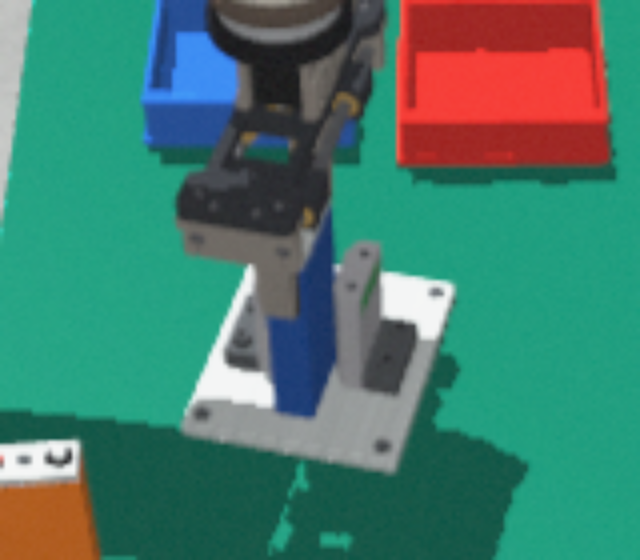

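The cell stopped near y = −28 to −30 mm, which suggests swelling, though the side force was one-sided. I'll back off and retry once with a small lateral shift to rule out a mis-centred cell.

Run:
```python
from h import *
zs=.013+.004+H
ctrl.move_l(gp(-.001,-.042,zs),rate=.05); ctrl.sleep(.2); f0=np.array(ctrl.current_contact_force())
x=-.0022; y=-.042
ctrl.move_l(gp(x,y,zs),rate=.03)
while y<-.0005:
    y+=.0015; ctrl.move_l(gp(x,y,zs),rate=.03)
    f=np.array(ctrl.current_contact_force())-f0; fx=f[:2]@GX_; fy=f[:2]@GY_
    if y>-.036: print("y%.4f x%.4f fx%.1f fy%.1f"%(y,x,fx,fy))
    if abs(fx)>1.5: x+=np.sign(fx)*.0004
    if fy<-8 or abs(fx)>12: break
q=np.array(ctrl.current_tcp_pos())[:2]-G
print(q@GX_,q@GY_,ctrl.current_t(),ctrl.current_opening())
```

```text
y-0.0345 x-0.0018 fx-0.1 fy-0.1
y-0.0330 x-0.0018 fx0.4 fy-0.3
y-0.0315 x-0.0018 fx1.1 fy0.4
y-0.0300 x-0.0018 fx2.4 fy-0.4
y-0.0285 x-0.0014 fx1.5 fy-2.3
y-0.0270 x-0.0014 fx2.6 fy-7.1
y-0.0255 x-0.0010 fx-0.9 fy-10.5
-0.001098881469728025 -0.027835667027135334 39.5583 0.05576219783226619
```

It stops at the same place with the side force balanced, so the cell is swollen and goes in the red tray.

Run:
```python
from h import *
ctrl.move_l(gp(-.001,-.06,.017+H),rate=.1); ctrl.move_l(gp(-.001,-.06,.25),rate=.15)
place(.6065,.249,-1.5)
ctrl.move_pose([.45,-.05,.3],quat(0))
print(ctrl.current_t())
for n,b in(("top",(120,460,150,350)),("side",(200,440,110,360))):
    p,d=ctrl.camera(n); cv2.imwrite(f"pics/{n}9.png",cv2.resize(p[b[2]:b[3],b[0]:b[1]],None,fx=2,fy=2))
```

```text
touch z 0.006499999999999997 5.480224763835452
t 46.9583 0.09188830217991607
48.2417
```

View pics/side9.png

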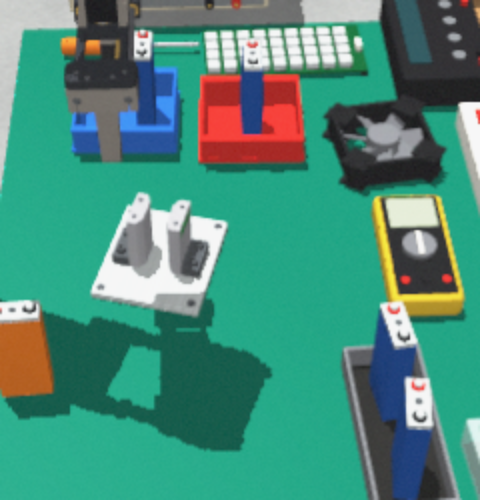

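Both cells stand upright in their trays: blue at (147,80) and red at (252,88) in the crop. The gripper is free and the grey-tray cells are unchanged, so I'm handing in.

```bash
python3 -c "
from cell import ctrl
print(ctrl.sign_off())"
```

```text
the job is handed in; nothing more can be done
None
```

The job is handed in, about 48 s into the 67 s allowed: the first mat cell fitted the gauge and stands in the blue tray, and the second stuck on two tries and stands in the red tray; no verdict came back.

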